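Load a ring on the post and hold the swivel mirror so the camera sees it

TASK

Thread the plain spacer bush down the locating post until it sits on the foot, then the grooved ring on top of it, fully home. Then turn the sprung swivel mirror by its bar until the inspection camera, looking into the mirror, sees the grooved ring in the middle of its view, and finish while still holding the mirror still at that angle; do not let go of it. Leave the other things on the board alone.

Things in the scene. Friction and masses are not known exactly. Their poses are not given: they have to be found in the camera images.
- fixture: mirror fixture fixed on the board: dark steel plate 160x60x8 with the swivel mirror and a small black camera (36x34x34 block with short lens barrel, top at 59). Origin: at board level on the mirror's vertical swivel axis, which lies in the plane of the glass. z up; -x points from the mirror to the camera, which looks along +x straight at the axis. Plate from x -128 to +32.
- camera_lens (a point): front of the camera's lens, 68 from the swivel axis along the fixture's -x, 42 above the board. The camera is fixed.
- swivel (a joint): mirror angle q, rad, 0 to 1.2, growing anticlockwise from above. At 0 the glass squarely faces the camera. A light spring (0.06 N m/rad, preloaded 0.15 rad) turns it back to 0 when let go. The reflected sight line turns by 2q: the mark is seen when 2q is the angle at the swivel axis, anticlockwise from above, from the camera's direction to the mark's direction (q about 0.25 to 0.85).
- mirror_bar (a point): middle of the ribbed aluminium bar on top of the swivel mirror, on the swivel axis, 100 above the board; the frame is the fixture's at swivel 0 and turns with the mirror. Bar 40 long (y), 10 thick (x, the width to grip), 24 high (88 to 112). A stem 14 wide joins it to the glass: upright, 38 wide along y, 8 thick, z 21 to 63, normal -x. Go by angles: pictures need not show a true reflection.
- sight: not a thing to touch: the camera's line of sight after the mirror. Origin on the swivel axis at board level; x axis level along the reflected sight line (turns by twice the swivel angle), y to its left, z up. The camera has the mark in mid-view when the mark lies on this x axis (y near 0, x positive).
- post: locating post fixed on the board: dark round foot, diameter 50, 8 high, with an upright bright steel pin of diameter 14 in its middle, tapering to 6 over the last 12 and ending 60 above the board. Origin: centre of the foot's underside, at board level; z up.
- spacer: the spacer: plain aluminium bush, outer diameter 38, bore 18, height 26, about 70 g, standing on the board at the start. Origin: centre of its underside; z along the bore. Fully home its underside is on the post's foot, 8 above the board.
- band: the grooved ring: smaller steel ring, outer diameter 26, bore 18, height 14, about 30 g, a wide groove 5 high and 1.5 deep round its waist; flat on the board at the start. Origin: centre of its underside; z along the bore. Home on the spacer its underside is 34 above the board.
- mark (a point): the mark to be seen: middle of the grooved ring, on its axis 7 above its underside (the groove runs all round, so its turn about the axis does not matter). On the post it is 41 above the board, level with lens and mirror.
- pliers: bystander: hand pliers, 140x47x11, lying flat; origin: centre of its underside. To be left alone.
- tweezers: bystander: metal tweezers, 130x15x8, lying on their side; origin: centre of its underside. To be left alone.
- jar: bystander: small glass jar, diameter 37, height 48, standing; origin: centre of its underside. To be left alone.
- plug: bystander: round wooden plug, diameter 28, height 10; origin: centre of its underside. To be left alone.
- tag: bystander: dark blue counter with a black window, 26x55x8, lying flat; origin: centre of its underside. To be left alone.
- snap: bystander: low zinc cap, diameter 28, height 9, a shallow dish with no hole through: not one of the rings to be threaded; origin: centre of its underside. To be left alone.
Not all that is in view belongs to the job. Leave any purple look-alike of the post alone.

How it is judged:
By the outcome, as a careful person would: the job done as asked, in the order asked, and still so for the second after the job is handed in, while the arm keeps its last pose, push and grip.
It also fails if it takes over 64 s, if anything falls off the work surface, if the arm or the gripper's body presses on something with over 40 N, if the wrist force passes 120 N, or if a joint passes its speed limit or range.

ROBOT

A 6-joint arm with a two-finger parallel gripper is mounted at the origin on a cart in front of the work surface, level with it; the furniture and walls round the work are solid. World frame = base frame: x ahead of the robot, y to its left, z up, the work surface at z = 0. Lengths are in m, angles in rad, forces in N, time in s.
With the tool pointing down it reaches from about 0.225 to 0.875 m from the base axis. Payload 3.4 kg.
Tool frame: the origin (TCP) lies between the finger pads; the fingertips stand 17 mm ahead of it and the grasp point (between the pads) lies 2 mm behind it; y points along the fingers, z is the direction in which the jaws open and shut, and the axes are right-handed (so a half turn about y gives the same grasp; the last joint's range is limited). The gripper opens to 85 mm and grips with 20 to 120 N. Pads are 22 mm wide; open, the fingers measure 114 mm over their backs; the gripper's body (76 mm by 85 mm) begins 54 mm behind the grasp point. The pads swing forward as they close: fully open they stand 13 mm farther back than shut.
Start: joints at [-1.437, 0.276, 1.505, -0, 1.361, -0.121], TCP at [0.145, -0.556, 0.248] pointing down, gripper open.
Joint ranges: [-2.89, 2.89], [-0.75, 2.08], [0.22, 2.7], [-1.18, 4.32], [0.11, 2.71], [-2.7, 2.7]. Speed limits (rad/s): [2.57, 2.57, 3.14, 3.14, 3.14, 3.14].

INTERFACE

Orientations are given as a unit quaternion [w, x, y, z].
In Python, from rig import manip, get_image, camera_model, sign_off, spot_in, silhouettes, spot_point gives the robot as it stands.
- The arm moves only by the tool jog_arm, never from a script. Its argument "targets" is a list of rows, each a list of 3 entries, a list of its own where there are three numbers: the finger opening in m, from 0 to 0.0854, then the shift along the world's x, y, z in m, then the turn about the world's z in rad. In form: [[claw, [x, y, z], spin], ...]. A call has 1 to 10 rows; each row shifts and turns the commanded pose from where the row before left it; what a row does not reach is not made up. A row lasts 1/8 s, in which the tool goes at most 62.5 mm and 10.7 degrees, less where a joint would pass 70% of its speed; a pose out of reach is approached as far as the arm can. A call with a gripper value outside its range is refused whole. The fingers move at their own pace and stop on an object; "force" is the grip in N (left out, the last holds). Time passes only in rows, so rows that do not move let the fingers close. It gives the time, the measured TCP pose, the force and the opening at its end, in the units of the state.
- manip.get_state(): the state, without advancing time (a new reading comes with each control period).
- get_image(name): name is "side" or "top"; returns (picture, depth): 400x640x3 uint8, red, green, blue; 400x640 float32, m along the optical axis (not along the pixel's ray), 0 where there is no reading.
- camera_model(name): a dict with "mtx" (3x3 intrinsics, pixels), "world_from_camera" (4x4, takes a point from camera to world coordinates). Camera axes: x right, y up, looking along -z (the intrinsics and any distortion apply to the point x, -y, -z); pixel columns grow to the right and rows downward; lengths in m; the calibration is good to about 2 mm. A picture is of the moment at which its call begins. camera_model takes no time and is no camera call.
- sign_off(): hands the job in, once; it reports no verdict.
Trained networks look in the newest picture that a camera, given by its name, has taken for a name from the list of things; names that differ only in an ending like _2 or _b are one class to them, and where a whole thing is asked for, a point or a joint stands for the part that bears it (a point fixed in the world has none). Each returns a list of dicts, best first, with "score" (0 to 1); they miss things now and then, are a little off and sometimes report something else, mostly with a low value. They report only what shows in the picture. A call takes as long as a camera call. They do not tell look-alikes from the thing itself.
- spot_in(name, camera): "position" ([column, row] in pixels, amid what is visible of it).
- silhouettes(name, camera): "mask" (400x640 bool, what is visible of it) and "position" ([column, row] in pixels, amid what is visible of it).
- spot_point(name, camera): "position" ([column, row] in pixels: a listed point, or the origin of a listed thing).
The state is a dict: "clock": time; "qpos": joint angles; "qd": joint speeds; "effort": joint torques, N m; "position": TCP position; "ee_rot": TCP orientation; "contact_force": force on the tool from outside, world axes, zero at the start; "moment": the same for the moment, N m; "width": finger opening in m.
Only numpy, scipy, OpenCV 4.12 (cv2) and the standard library are available. Lean on these libraries where they do the work, as an engineer would, in place of code of your own. Each camera call takes 0.05 s, during which the arm holds its last target.

## Working session

There is one attempt and no reset: what is moved stays moved. The work goes in short steps, Python scripts to look and compute and a tool call to move; the robot and the scene stay as the last step left them, time stands still between calls to the robot, and variables do not carry over. Pictures are saved under pics/ and viewed, and the job is handed in when it is done.

Besides the shell and the picture viewer there is one more tool, called after "Emit:" as name([rows], argument=value, ...), one row to a line, values as JSON. jog_arm: Moves the arm, as the interface text tells. Its arguments: {"type":"object","properties":{"targets":{"type":"array","items":{"type":"array"}},"force":{"type":"number"}},"required":["targets"]}

```bash
ls; mkdir -p pics; cat > h.py <<'E'
import numpy as np,cv2
from rig import manip,get_image,camera_model,sign_off,spot_in,silhouettes,spot_point
def save(n,im,crop=None,s=1):
    im=im[...,::-1]
    if crop: im=im[crop[1]:crop[3],crop[0]:crop[2]]
    im=cv2.resize(im,None,fx=s,fy=s,interpolation=cv2.INTER_CUBIC)
    cv2.imwrite('pics/'+n,im)
def ray(cam,px):
    m=camera_model(cam);K=np.array(m['mtx']);T=np.array(m['world_from_camera'])
    d=np.array(m.get('dist',m.get('distortion',np.zeros(5))),float)
    p=cv2.undistortPoints(np.array([[px]],float),K,d)[0,0]
    v=T[:3,:3]@np.array([p[0],-p[1],-1.]);return T[:3,3],v
def atz(cam,px,z):
    o,v=ray(cam,px);return o+v*(z-o[2])/v[2]
def cloud(cam,depth):
    m=camera_model(cam);K=np.array(m['mtx']);T=np.array(m['world_from_camera'])
    d=np.array(m.get('dist',m.get('distortion',np.zeros(5))),float)
    h,w=depth.shape;u,v=np.meshgrid(np.arange(w),np.arange(h))
    p=cv2.undistortPoints(np.stack([u,v],-1).reshape(-1,1,2).astype(float),K,d).reshape(h,w,2)
    c=np.stack([p[...,0]*depth,-p[...,1]*depth,-depth],-1)
    return c@T[:3,:3].T+T[:3,3]
def proj(cam,P):
    m=camera_model(cam);K=np.array(m['mtx']);T=np.linalg.inv(np.array(m['world_from_camera']))
    d=np.array(m.get('dist',m.get('distortion',np.zeros(5))),float)
    c=T[:3,:3]@np.array(P)+T[:3,3]; c=np.array([c[0],-c[1],-c[2]])
    return cv2.projectPoints(c[None],np.zeros(3),np.zeros(3),K,d)[0][0,0]
E
python3 - <<'E'
from h import *
for c in('top','side'):
    im,d=get_image(c);save(c+'0.png',im,s=1.25);np.save(c+'0.npy',d);cv2.imwrite(c+'0.png',im[...,::-1])
    m=camera_model(c);print(m.keys(),{k:np.round(v,4).tolist() for k,v in m.items() if k!='x'})
print(manip.get_state())
E
```

```text
pics
dict_keys(['mtx', 'world_from_camera']) {'mtx': [[397.4594, 0.0, 318.9326], [0.0, 397.4594, 198.8127], [0.0, 0.0, 1.0]], 'world_from_camera': [[0.001, 0.9737, -0.2278, 0.3199], [-1.0, 0.002, 0.0042, 0.0028], [0.0046, 0.2278, 0.9737, 0.9277], [0.0, 0.0, 0.0, 1.0]]}
dict_keys(['mtx', 'world_from_camera']) {'mtx': [[416.6655, 0.0, 317.7472], [0.0, 416.6655, 205.7154], [0.0, 0.0, 1.0]], 'world_from_camera': [[0.9999, -0.0069, 0.0141, 0.5134], [0.0152, 0.6443, -0.7646, -0.6667], [-0.0038, 0.7648, 0.6443, 0.6454], [0.0, 0.0, 0.0, 1.0]]}
{'clock': 0.1, 'qpos': array([-1.43703407e+00,  2.76547337e-01,  1.50597500e+00,  3.17316897e-05,
        1.36071792e+00, -1.20987913e-01]), 'qd': array([-3.07516099e-06, -1.81025880e-03, -2.99818621e-03, -7.90759307e-04,
       -1.25933379e-03, -5.32566536e-04]), 'effort': array([ 2.16823290e-03, -4.17697549e+01, -2.46403795e+01, -2.18830428e-04,
        5.73555561e-03,  7.05136909e-07]), 'position': array([ 0.14485634, -0.55601004,  0.24752987]), 'ee_rot': array([ 0.08982933, -0.08981483,  0.70196097, -0.70079582]), 'contact_force': array([0.90727664, 0.4979835 , 0.10701423]), 'moment': array([ 0.02660045, -0.01940191, -0.03433769]), 'width': 0.08521174120706713}
```

View pics/top0.png

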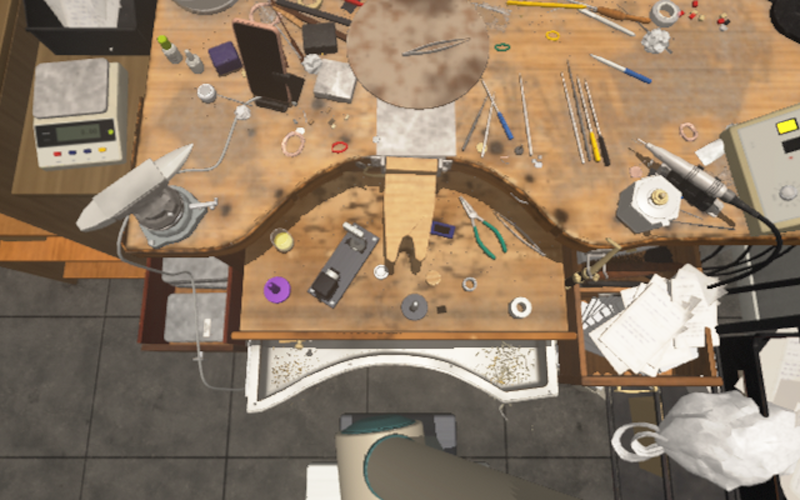

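View pics/side0.png

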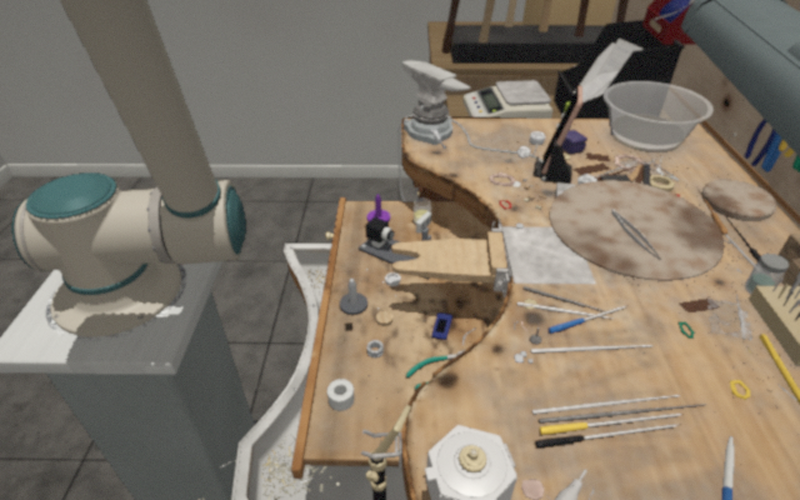

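```bash
python3 - <<'E'
from h import *
for c in('top','side'):
    for n in('spacer','band','post','mirror_bar','camera_lens','fixture'):
        print(c,n,[(np.round(r['position'],1).tolist(),round(float(r['score']),2)) for r in spot_point(n,c)[:3]])
E
```

```text
top spacer [([411.8, 245.1], 0.59), ([287.8, 196.1], 0.22)]
top band [([374.5, 228.3], 0.59), ([413.5, 247.7], 0.4)]
top post [([330.1, 242.0], 0.9), ([223.7, 231.1], 0.6)]
top mirror_bar [([282.1, 184.1], 0.75)]
top camera_lens [([268.4, 215.2], 0.7), ([413.5, 184.1], 0.59)]
top fixture [([287.5, 199.0], 0.88)]
side spacer [([272.2, 317.1], 0.96), ([300.2, 278.4], 0.46)]
side band []
side post [([284.4, 241.8], 0.64), ([302.1, 174.1], 0.53)]
side mirror_bar [([337.2, 177.8], 0.52)]
side camera_lens [([311.2, 190.4], 0.89), ([338.0, 174.9], 0.4)]
side fixture [([339.9, 213.7], 0.91), ([284.2, 242.1], 0.52), ([354.1, 258.0], 0.25)]
```

The top picture shows the ring at about (375,228), the spacer at (416,246), the grey post at (331,245) and the fixture along (260–300, 185–240). The purple look-alike is at (222,231), and a raised wooden bench pin stands near the mirror. I'll measure with depth next.

```bash
python3 - <<'E'
from h import *
t=cv2.imread('top0.png')[...,::-1];save('topz.png',t,(190,120,450,290),3)
s=cv2.imread('side0.png')[...,::-1];save('sidez.png',s,(235,130,435,350),2.7)
for cam in('top','side'):
    d=np.load(cam+'0.npy');P=cloud(cam,d);np.save(cam+'P.npy',P)
P=np.load('topP.npy')
for (u,v) in [(250,255),(400,225),(350,215),(325,150),(320,190),(335,125),(416,246),(375,228),(331,245),(282,184),(262,226),(200,150),(360,100),(276,205)]:
    print((u,v),np.round(P[v,u],4))
P=np.load('sideP.npy')
print()
for (u,v) in [(272,315),(300,278),(282,228),(345,205),(380,200),(300,185),(400,170),(345,330)]:
    print((u,v),np.round(P[v,u],4))
E
```

```text
(250, 255) [4.028e-01 1.584e-01 2.000e-04]
(400, 225) [ 0.474  -0.1932 -0.0016]
(350, 215) [ 0.4972 -0.0749  0.002 ]
(325, 150) [ 0.6224 -0.014   0.1043]
(320, 190) [ 0.5325 -0.0031  0.1018]
(335, 125) [ 0.674  -0.0356  0.1208]
(416, 246) [ 0.424  -0.2275  0.0023]
(375, 228) [ 0.4663 -0.1334  0.0013]
(331, 245) [ 0.4203 -0.0278  0.0516]
(282, 184) [0.5431 0.0778 0.1112]
(262, 226) [0.4615 0.1249 0.0571]
(200, 150) [0.6156 0.2543 0.1207]
(360, 100) [ 0.7338 -0.0915  0.1204]
(276, 205) [0.5203 0.1006 0.0058]

(272, 315) [ 0.4204 -0.214   0.0018]
(300, 278) [ 0.4674 -0.1265  0.002 ]
(282, 228) [ 0.427  -0.0337  0.0506]
(345, 205) [ 0.5134 -0.6667  0.6454]
(380, 200) [ 0.6285 -0.0066  0.1056]
(300, 185) [0.4575 0.1135 0.0514]
(400, 170) [0.6791 0.0797 0.1198]
(345, 330) [ 0.5455 -0.3214  0.1199]
```

View pics/topz.png

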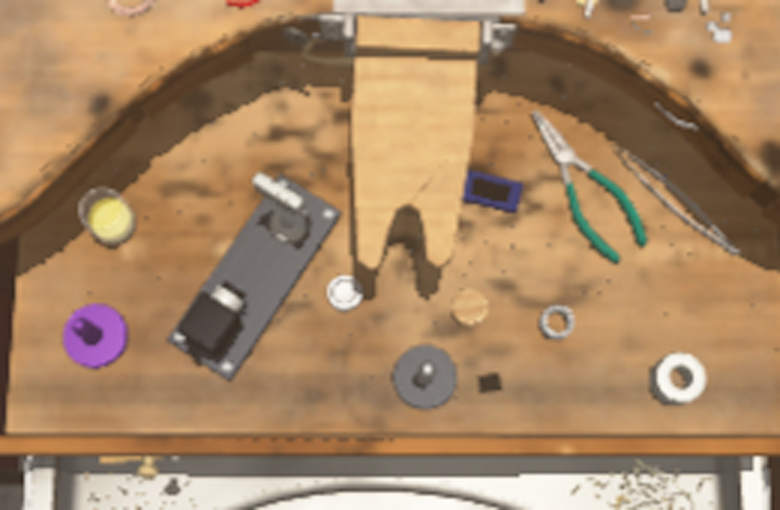

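View pics/sidez.png

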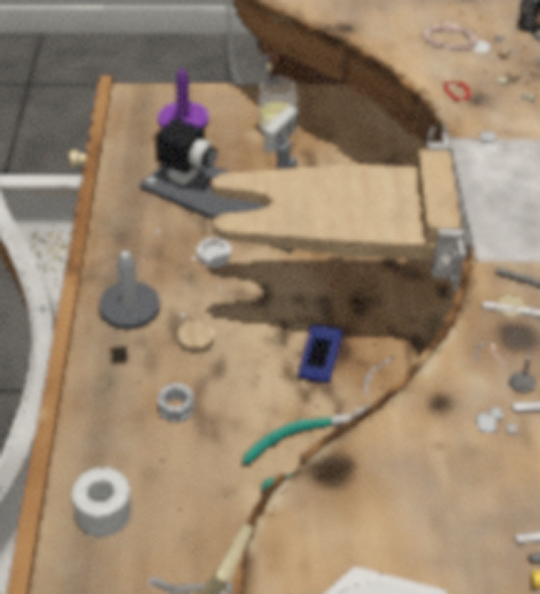

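```bash
python3 - <<'E'
from h import *
from scipy.spatial.transform import Rotation as R
q=manip.get_state()['ee_rot'];print(np.round(R.from_quat(np.r_[q[1:],q[0]]).as_matrix(),3))
def reg(P,c,r,z0,z1):
    m=(np.hypot(P[...,0]-c[0],P[...,1]-c[1])<r)&(P[...,2]>z0)&(P[...,2]<z1);return P[m]
for cam in('top','side'):
    P=np.load(cam+'P.npy')
    b=P[(abs(P[...,0]-.42)<.1)&(abs(P[...,1]+.08)<.2)];print(cam,'board z',np.median(b[abs(b[:,2])<.01][:,2]))
    for n,c,r,z0,z1 in [('spacer',(.43,-.225),.035,.021,.032),('band',(.468,-.13),.03,.009,.018),('foot',(.42,-.028),.035,.005,.012),('pin',(.42,-.028),.02,.045,.07),('pinlow',(.42,-.028),.02,.02,.045),('bar',(.545,.082),.04,.106,.118),('camtop',(.465,.125),.04,.053,.064)]:
        p=reg(P,c,r,z0,z1)
        if len(p)<4: print(n,len(p));continue
        e,(w,h),a=cv2.minAreaRect((p[:,:2]*1000).astype(np.float32))
        print(n,len(p),'mean',np.round(p.mean(0),4),'rect',np.round(e,1),round(w,1),round(h,1),round(a,1))
P=np.load('topP.npy')
m=(P[...,2]>.085)&(P[...,2]<.115)&(abs(P[...,1])<.06)&(P[...,0]<.63)&(P[...,0]>.4)
for x0 in np.arange(.46,.62,.02):
    mm=m&(abs(P[...,0]-x0)<.01);
    if mm.any(): print('pin',round(x0,3),P[mm][:,1].min().round(4),P[mm][:,1].max().round(4),P[mm][:,2].mean().round(4))
E
```

```text
[[-0.968  0.     0.252]
 [-0.252 -0.    -0.968]
 [ 0.    -1.     0.   ]]
top board z -6.76023058797659e-05
spacer 171 mean [ 0.4231 -0.2215  0.0258] rect [ 423.6 -221.6] 35.7 35.7 25.7
band 54 mean [ 0.4686 -0.1321  0.0134] rect [ 469.  -131.6] 23.5 23.8 88.4
foot 297 mean [ 0.4254 -0.0288  0.0078] rect [425.5 -29.4] 46.7 46.5 0.1
pin 33 mean [ 0.4254 -0.0288  0.0538] rect [425.4 -29. ] 11.2 13.0 89.7
pinlow 9 mean [ 0.4206 -0.0272  0.0294] rect [421.5 -26.6] 12.4 4.0 62.3
bar 91 mean [0.5456 0.0788 0.1109] rect [546.  79.] 40.0 10.9 55.4
camtop 260 mean [0.4604 0.132  0.0579] rect [463.7 130.5] 33.5 44.8 57.4
side board z -0.00015927528230191834
spacer 265 mean [ 0.4228 -0.2244  0.0253] rect [ 422.6 -223.3] 36.1 37.5 32.0
band 86 mean [ 0.4668 -0.1331  0.013 ] rect [ 466.2 -133.1] 23.6 26.6 2.7
foot 252 mean [ 0.4251 -0.0337  0.0076] rect [424.6 -31.7] 47.9 48.3 10.3
pin 45 mean [ 0.4248 -0.0324  0.0518] rect [424.1 -32.4] 10.5 13.7 84.5
pinlow 51 mean [ 0.4251 -0.0345  0.0322] rect [425.  -33.2] 13.7 9.6 7.3
bar 61 mean [0.5455 0.0758 0.1104] rect [545.2  77.2] 39.7 9.9 57.2
camtop 150 mean [0.4592 0.1288 0.0576] rect [462.2 129. ] 34.5 47.2 57.8
pin 0.5 -0.0459 0.0204 0.0985
pin 0.52 -0.0504 0.0227 0.1001
pin 0.54 -0.0527 0.0228 0.1012
pin 0.56 -0.0572 0.0251 0.1028
pin 0.58 -0.0596 0.0252 0.1038
pin 0.6 -0.06 0.0253 0.1047
```

```bash
python3 - <<'E'
from h import *
P=np.load('topP.npy')
for u in (331,416):
  for v in range(252,282,2): print(u,v,np.round(P[v,u],4))
for cam in('top','side'):
    P=np.load(cam+'P.npy')
    m=(P[...,2]>.005)&(P[...,2]<.0115)&(P[...,0]>.42)&(P[...,0]<.6)&(P[...,1]>.045)&(P[...,1]<.19)
    n,l,st,ce=cv2.connectedComponentsWithStats(m.astype(np.uint8))
    i=1+np.argmax(st[1:,4]);p=P[l==i]
    print(cam,len(p),cv2.minAreaRect((p[:,:2]*1000).astype(np.float32)))
print([ (c,n,r['score'],np.round(atz(c,r['position'],z),4)) for c in('top','side') for n,z in (('mirror_bar',.1),('camera_lens',.042)) for r in spot_point(n,c)[:1]])
E
```

```text
331 252 [ 0.4093 -0.0292  0.0075]
331 254 [ 0.4044 -0.0291  0.0104]
331 256 [ 4.007e-01 -2.940e-02  4.000e-04]
331 258 [ 0.3962 -0.0294 -0.0011]
331 260 [ 0.3917 -0.0294 -0.0014]
331 262 [ 0.3871 -0.0294 -0.0024]
331 264 [ 0.3825 -0.0294 -0.0021]
331 266 [ 0.3778 -0.0292  0.0004]
331 268 [ 0.3731 -0.0292  0.0023]
331 270 [ 0.3688 -0.0293 -0.0016]
331 272 [ 0.3732 -0.0356 -0.1878]
331 274 [ 0.3675 -0.0354 -0.1819]
331 276 [ 0.3622 -0.0355 -0.1842]
331 278 [ 0.3567 -0.0353 -0.1817]
331 280 [ 0.3514 -0.0354 -0.1854]
416 252 [ 0.408  -0.2216  0.023 ]
416 254 [ 0.4053 -0.2261  0.0036]
416 256 [ 0.4011 -0.2271 -0.0012]
416 258 [ 0.3962 -0.2258  0.0027]
416 260 [ 0.3917 -0.226   0.0012]
416 262 [ 0.3873 -0.2263 -0.0011]
416 264 [ 0.3828 -0.2265 -0.0031]
416 266 [ 0.3782 -0.226  -0.0018]
416 268 [ 0.3735 -0.2254 -0.0004]
416 270 [ 0.3691 -0.2257 -0.0028]
416 272 [ 0.3734 -0.2705 -0.1866]
416 274 [ 0.3679 -0.2697 -0.1843]
416 276 [ 0.3625 -0.2694 -0.1843]
416 278 [ 0.357  -0.2688 -0.1832]
416 280 [ 0.3517 -0.2687 -0.184 ]
top 998 ((505.4277648925781, 104.35389709472656), (60.356101989746094, 159.11801147460938), 57.923030853271484)
side 376 ((482.7803649902344, 116.24230194091797), (60.41999053955078, 109.80752563476562), 58.34872817993164)
[('top', 'mirror_bar', 0.75, array([0.5459, 0.0786, 0.1   ])), ('top', 'camera_lens', 0.7, array([0.4887, 0.1133, 0.042 ])), ('side', 'mirror_bar', 0.52, array([0.543 , 0.0766, 0.1   ])), ('side', 'camera_lens', 0.89, array([0.484 , 0.1051, 0.042 ]))]
```

Emit:
jog_arm([
  [0.06,[0.031,0.037,0],0.146],
  [0.06,[0.031,0.037,0],0.146],
  [0.06,[0.031,0.037,0],0.146],
  [0.06,[0.031,0.037,0],0.146],
  [0.06,[0.031,0.037,0],0.146],
  [0.06,[0.031,0.037,0],0.146],
  [0.06,[0.031,0.037,0],0.146],
  [0.06,[0.031,0.037,0],0.146],
  [0.06,[0.03,0.037,0],0.146],
  [0.06,[0,0,0],0],
], force=40)

```text
clock: 2.15
position: [0.4244, -0.2211, 0.2485]
ee_rot: [0.501, -0.5, 0.499, -0.499]
contact_force: [0.1, -1.4, 0.3]
width: 0.0602
```

Emit:
jog_arm([
  [0.06,[-0.0014,-0.0014,-0.05],0],
  [0.06,[0,0,-0.05],0],
  [0.06,[0,0,-0.05],0],
  [0.06,[0,0,-0.03],0],
  [0.06,[0,0,0],0],
])

```text
clock: 2.78
position: [0.4195, -0.2246, 0.0665]
ee_rot: [0.499, -0.5, 0.503, -0.499]
contact_force: [0.5, 0.4, 0.4]
width: 0.0601
```

```bash
python3 - <<'E'
from h import *
im,d=get_image('side');save('s1.png',im,(180,150,430,370),3)
im,d=get_image('top');save('t1.png',im,(300,120,520,300),3)
print(manip.get_state()['position'])
E
```

```text
[ 0.42181735 -0.2259042   0.06907327]
```

View pics/s1.png

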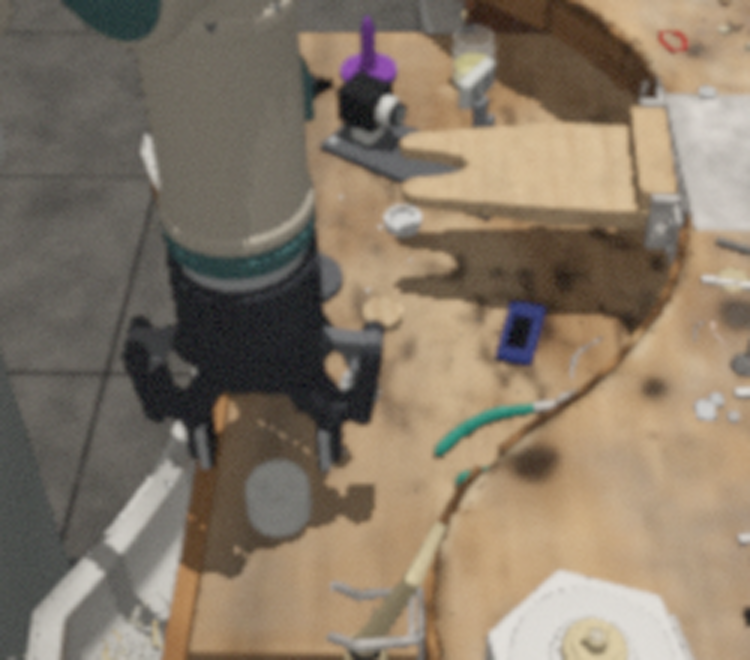

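View pics/t1.png

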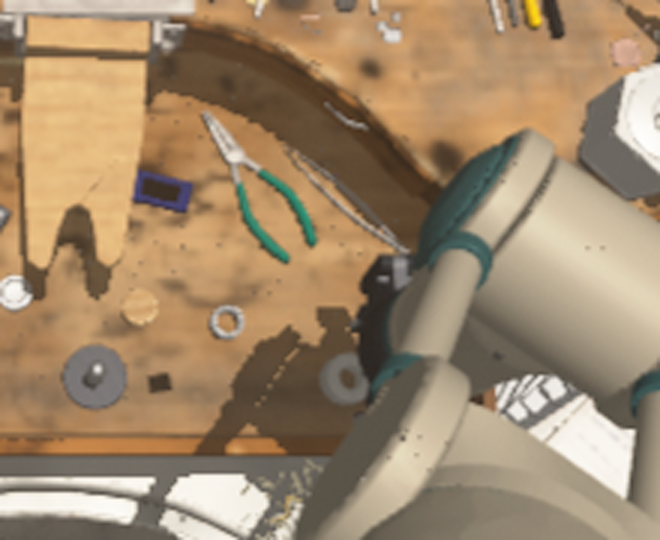

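The fingers stand over the spacer in the side picture (spacer at crop (278,498), fingers at (205,450) and (330,450)). The tool is still settling, so I'll let it settle and re-read.

Emit:
jog_arm([
  [0.06,[0,0,0],0],
  [0.06,[0,0,0],0],
])

```text
clock: 3.12
position: [0.4223, -0.2255, 0.0696]
ee_rot: [-0.5, 0.499, -0.499, 0.502]
contact_force: [0.1, 0.3, -0.1]
width: 0.0601
```

```bash
python3 - <<'E'
from h import *
im,d=get_image('side')
for i in range(6):
    s=manip.get_state();print(s['clock'],s['position'].round(4),s['ee_rot'].round(3));spot_in('spacer','side')
E
```

```text
3.175 [ 0.4221 -0.2253  0.0694] [-0.5    0.499 -0.5    0.501]
3.225 [ 0.422  -0.2252  0.0692] [-0.5    0.499 -0.5    0.501]
3.275 [ 0.4218 -0.2251  0.069 ] [-0.5    0.499 -0.5    0.501]
3.325 [ 0.4217 -0.2249  0.0688] [-0.5    0.499 -0.5    0.501]
3.375 [ 0.4217 -0.2249  0.0686] [-0.5    0.499 -0.5    0.501]
3.425 [ 0.4216 -0.2249  0.0685] [-0.5    0.499 -0.5    0.501]
```

Emit:
jog_arm([
  [0.06,[0.0015,0.0018,-0.02],0],
  [0.06,[0,0,-0.0235],0],
  [0.06,[0,0,0],0],
  [0.06,[0,0,0],0],
  [0.03,[0,0,0],0],
  [0.03,[0,0,0],0],
  [0.03,[0,0,0],0],
  [0.03,[0,0,0],0],
])

```text
clock: 4.47
position: [0.4236, -0.2235, 0.0259]
ee_rot: [-0.5, 0.499, -0.5, 0.501]
contact_force: [-0.2, 0.4, 6.4]
width: 0.0356
```

```bash
python3 - <<'E'
from h import *
im,d=get_image('side');save('s2.png',im,(180,200,400,370),3)
s=manip.get_state();print(s['clock'],s['position'].round(4),s['contact_force'],s['width'])
E
```

```text
4.525 [ 0.4236 -0.2235  0.0259] [-1.05926695 -0.87340021  6.2809555 ] 0.035393238274304725
```

View pics/s2.png

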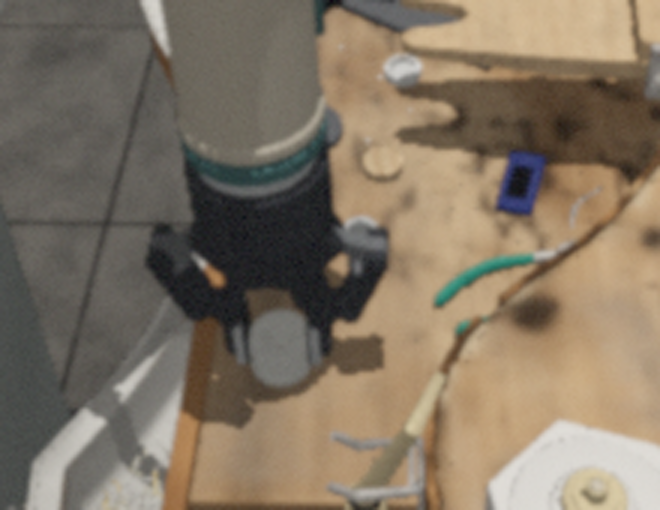

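Emit:
jog_arm([
  [0.03,[0,0,0.02],0],
  [0.03,[0,0,0.04],0],
  [0.03,[0,0,0.04],0],
  [0.03,[0,0,0],0],
  [0.03,[0,0,0],0],
])

```text
clock: 5.15
position: [0.4224, -0.2226, 0.1244]
ee_rot: [0.499, -0.5, 0.501, -0.5]
contact_force: [-0.3, -0.8, -1.1]
width: 0.0353
```

```bash
python3 - <<'E'
from h import *
im,d=get_image('side');save('s3.png',im,(180,170,400,340),3)
np.save('s3.npy',d);cv2.imwrite('s3raw.png',im[...,::-1])
s=manip.get_state();print(s['clock'],s['position'].round(4),s['contact_force'],s['width'])
E
```

```text
5.2 [ 0.4221 -0.2224  0.1238] [-0.31322393 -0.28836741 -0.48591642] 0.035173214885812966
```

View pics/s3.png

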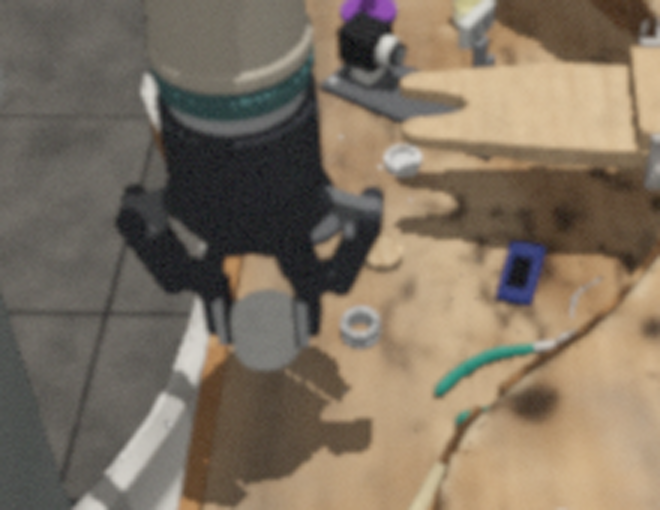

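The spacer is lifted, at about crop (268,330). Next I'll fit its cylinder in the side cloud.

```bash
cat >> h.py <<'E'
from scipy.optimize import least_squares
def fitcyl(P,c,R,zlo,zhi,rr=.03):
    """points on lateral surface near c; fit xy centre"""
    m=(np.hypot(P[...,0]-c[0],P[...,1]-c[1])<rr)&(P[...,2]>zlo)&(P[...,2]<zhi)
    p=P[m]
    f=lambda x:np.hypot(p[:,0]-x[0],p[:,1]-x[1])-R
    r=least_squares(f,c,loss='soft_l1',f_scale=.001)
    return r.x,p,f(r.x)
E
python3 - <<'E'
from h import *
P=cloud('side',np.load('s3.npy'))
c=(.4225,-.2225)
m=(np.abs(P[...,0]-c[0])<.012)&(np.abs(P[...,1]-c[1])<.04)&(P[...,2]>.07)&(P[...,2]<.16)
p=P[m];
for z in np.arange(.08,.15,.004):
    q=p[abs(p[:,2]-z)<.002]
    if len(q): print(round(z,3),len(q),q[:,1].mean().round(4),q[:,1].min().round(4))
r=silhouettes('spacer','side')[0];mk=r['mask'];print(r['score'],mk.sum(),P[mk][:,2].min(),P[mk][:,2].max())
q=P[mk]
for zl,zh in((.10,.115),(.115,.13),(.10,.13)):
    s=q[(q[:,2]>zl)&(q[:,2]<zh)&(abs(q[:,0]-c[0])<.0165)]
    f=lambda x:np.hypot(s[:,0]-x[0],s[:,1]-x[1])-.019
    rr=least_squares(f,c,loss='soft_l1',f_scale=.001);print(len(s),rr.x,np.std(f(rr.x)))
# initial spacer, same way
P0=np.load('sideP.npy')
for z0,z1 in((.004,.022),):
    print(fitcyl(P0,(.423,-.223),.019,z0,z1)[0])
print('post', [fitcyl(P0,(.425,-.031),.007,a,b,.015)[0] for a,b in((.015,.03),(.03,.045),(.015,.045))])
E
```

```text
0.1 14 -0.2384 -0.2402
0.104 29 -0.2324 -0.2404
0.108 31 -0.2306 -0.2404
0.112 43 -0.2294 -0.241
0.116 40 -0.229 -0.2408
0.12 42 -0.2267 -0.2402
0.124 176 -0.223 -0.2411
0.128 6 -0.2232 -0.2355
0.83 427 0.10035621825663854 0.6454453447548767
131 [ 0.42318036 -0.22163891] 0.004115904244603526
295 [ 0.4278204  -0.22210187] 0.004256684118479841
426 [ 0.42640784 -0.22192687] 0.00389524984631677
[ 0.42245617 -0.22283119]
post [array([ 0.42446024, -0.02895551]), array([ 0.4248521 , -0.02915356]), array([ 0.42463651, -0.02907249])]
```

```bash
python3 - <<'E'
from h import *
for n in('top','side'):
    P=np.load(n+'P.npy')
    m=(P[...,2]>.05)&(P[...,2]<.115)&(P[...,1]>-.07)&(P[...,1]<.045)&(P[...,0]>.44)&(P[...,0]<.54)
    p=P[m]
    for y in np.arange(-.065,.045,.01):
        q=p[abs(p[:,1]-y)<.005]
        if len(q): print(n,y.round(3),q[:,0].min().round(4),q[:,2].min().round(3),q[:,2].max().round(3))
P=cloud('side',np.load('s3.npy'))
m=(abs(P[...,1]+.2225)<.06)&(P[...,2]>.09)&(P[...,2]<.25)&(abs(P[...,0]-.42)<.13);p=P[m]
for z in np.arange(.1,.25,.01):
    q=p[abs(p[:,2]-z)<.005];print(z.round(3),len(q),np.r_[q[:,0].min(),q[:,0].max()].round(4)-.4225,np.r_[q[:,1].min(),q[:,1].max()].round(4)+.2225)
E
```

```text
top -0.055 0.5286 0.098 0.104
top -0.045 0.4965 0.095 0.105
top -0.035 0.4934 0.09 0.105
top -0.025 0.4977 0.091 0.104
top -0.015 0.5365 0.09 0.101
top -0.005 0.5232 0.092 0.102
top 0.005 0.4926 0.087 0.104
top 0.015 0.4916 0.091 0.104
top 0.025 0.4963 0.097 0.104
side -0.055 0.5183 0.09 0.103
side -0.045 0.4942 0.088 0.102
side -0.035 0.4921 0.089 0.103
side -0.025 0.5001 0.098 0.103
side -0.015 0.5345 0.095 0.102
side -0.005 0.5079 0.09 0.103
side 0.005 0.4911 0.088 0.103
side 0.015 0.491 0.089 0.102
side 0.025 0.5056 0.098 0.101
0.1 47 [-0.0179  0.0184] [-0.0179  0.0108]
0.11 130 [-0.0229  0.1269] [-0.0553  0.0113]
0.12 402 [-0.0306  0.1267] [-0.06    0.0189]
0.13 133 [-0.0309  0.0316] [-0.0182  0.0155]
0.14 78 [-0.0303  0.0315] [-0.0119  0.0107]
0.15 97 [-0.0469  0.0456] [-0.0134  0.009 ]
0.16 302 [-0.0514  0.0521] [-0.0143  0.013 ]
0.17 196 [-0.0544  0.0555] [-0.0169  0.0136]
0.18 246 [-0.058   0.0574] [-0.0181  0.0119]
0.19 255 [-0.0628  0.0621] [-0.0184  0.0006]
0.2 345 [-0.0657  0.0666] [-0.0202  0.0022]
0.21 617 [-0.0657  0.0666] [-0.0206  0.0128]
0.22 157 [-0.0441  0.0442] [-0.0204  0.0065]
0.23 40 [-0.036   0.0386] [-0.0118  0.0046]
0.24 202 [-0.0348  0.0377] [-0.0378  0.0032]
```

Emit:
jog_arm([
  [0.03,[0,0.0214,0],-0.1745],
  [0.03,[0,0.0214,0],-0.1745],
  [0.03,[0,0.0214,0],-0.1745],
  [0.03,[0,0.0214,0],-0.1745],
  [0.03,[0,0.0214,0],-0.1745],
  [0.03,[0.002,0.0214,0],-0.1745],
  [0.03,[0,0.0214,0],-0.1745],
  [0.03,[0,0.0214,0],-0.1745],
  [0.03,[0,0.0214,0],-0.1745],
  [0.03,[0,0,0],0],
])

```text
clock: 6.5
position: [0.4239, -0.0293, 0.1236]
ee_rot: [-0.001, -0.002, 0.707, -0.707]
contact_force: [0.0, -1.2, -0.4]
width: 0.0352
```

Emit:
jog_arm([
  [0.03,[0,0,-0.02],0],
  [0.03,[0,0,-0.01],0],
  [0.03,[0,0,0],0],
  [0.03,[0,0,0],0],
  [0.03,[0,0,0],0],
])

```text
clock: 7.12
position: [0.4255, -0.0307, 0.0953]
ee_rot: [0.0, -0.001, -0.707, 0.707]
contact_force: [0.6, 0.2, -1.2]
width: 0.0354
```

```bash
python3 - <<'E'
from h import *
for c in('side','top'):
    im,d=get_image(c);np.save(c+'4.npy',d);cv2.imwrite(c+'4.png',im[...,::-1])
    save(c+'4z.png',im,(200,130,420,300) if c=='side' else (230,150,430,300),3)
s=manip.get_state();print(s['clock'],s['position'].round(4),s['ee_rot'],s['contact_force'],s['width'])
E
```

```text
7.225 [ 0.4254 -0.0306  0.0952] [ 2.19974558e-04 -9.48695616e-04 -7.06980106e-01  7.07232763e-01] [-0.44329734 -0.61411401 -0.71422483] 0.03549244924852347
```

View pics/side4z.png

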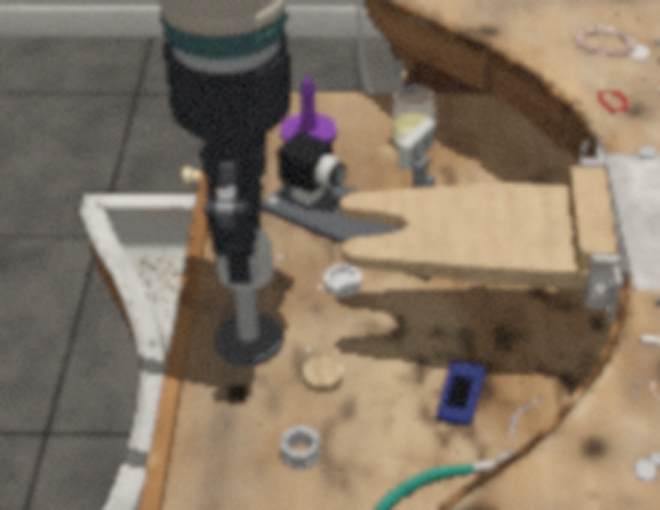

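View pics/top4z.png

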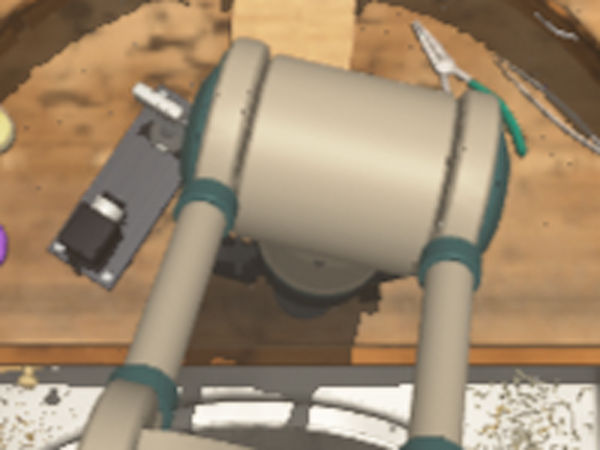

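```bash
python3 - <<'E'
from h import *
im=cv2.imread('side4.png')[...,::-1];save('s4c.png',im,(255,195,310,255),10)
P=cloud('side',np.load('side4.npy'))
# per-row x extents using z/y gating
def ext(zl,zh,yl,yh):
    m=(P[...,2]>zl)&(P[...,2]<zh)&(P[...,1]>yl)&(P[...,1]<yh)&(abs(P[...,0]-.425)<.03)
    for z in np.arange(zl,zh,.004):
        mm=m&(abs(P[...,2]-z)<.002);q=P[mm]
        if len(q)>2: print(z.round(3),len(q),'x',q[:,0].min().round(4),q[:,0].max().round(4),'mid',((q[:,0].min()+q[:,0].max())/2).round(4),'y',q[:,1].min().round(4))
ext(.012,.1,-.06,0)
for c,z,n in ((.0,.0,'pin'),):
    print(fitcyl(P,(.425,-.031),.007,.015,.045,.015)[0])
r=silhouettes('spacer','side')
for q in r[:2]: print(q['score'],q['position'],q['mask'].sum(), P[q['mask']].mean(0))
m=(P[...,2]>.073)&(P[...,2]<.09)&(P[...,1]>-.06)&(P[...,1]<-.035)&(abs(P[...,0]-.425)<.03)
E
```

```text
0.012 3 x 0.4183 0.4293 mid 0.4238 y -0.0369
0.016 12 x 0.4186 0.4311 mid 0.4248 y -0.036
0.02 11 x 0.4189 0.4313 mid 0.4251 y -0.0372
0.024 5 x 0.4189 0.4277 mid 0.4233 y -0.0363
0.028 9 x 0.4212 0.4299 mid 0.4256 y -0.0362
0.032 7 x 0.4195 0.4302 mid 0.4249 y -0.0371
0.036 10 x 0.4196 0.4303 mid 0.425 y -0.036
0.04 10 x 0.42 0.4305 mid 0.4252 y -0.0372
0.044 8 x 0.4178 0.4305 mid 0.4242 y -0.0366
0.048 13 x 0.4179 0.4309 mid 0.4244 y -0.0356
0.052 10 x 0.4207 0.4289 mid 0.4248 y -0.0366
0.072 21 x 0.4103 0.4447 mid 0.4275 y -0.0499
0.076 12 x 0.4105 0.4448 mid 0.4277 y -0.0453
0.08 7 x 0.4111 0.4451 mid 0.4281 y -0.0549
0.084 25 x 0.4092 0.4453 mid 0.4272 y -0.0599
0.088 21 x 0.4092 0.4453 mid 0.4272 y -0.0597
0.092 25 x 0.412 0.4453 mid 0.4287 y -0.0593
0.096 49 x 0.4153 0.4438 mid 0.4296 y -0.0558
[ 0.42456623 -0.02901383]
```

View pics/s4c.png

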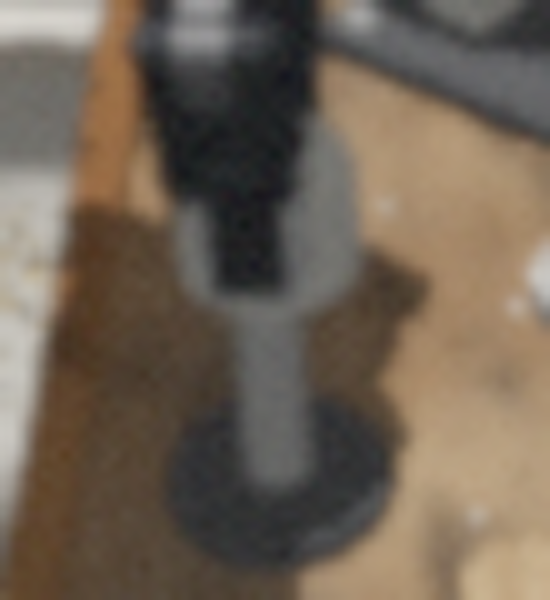

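```bash
python3 - <<'E'
from h import *
for P in [(.425,-.03,.008),(.425,-.03,.03),(.425,-.03,.055),(.425,-.03,.083),(.427,-.03,.083)]: print(P,proj('side',P).round(2))
im=cv2.imread('side4.png').astype(int)
g=im.sum(2)
for r in (216,218,220,222,230,234,238): print(r,g[r,266:302].tolist())
E
```

```text
(0.425, -0.03, 0.008) [282.39 241.24]
(0.425, -0.03, 0.03) [281.78 233.89]
(0.425, -0.03, 0.055) [281.07 225.24]
(0.425, -0.03, 0.083) [280.24 215.16]
(0.427, -0.03, 0.083) [281.22 215.17]
216 [226, 225, 277, 306, 344, 301, 274, 283, 280, 213, 138, 90, 106, 98, 94, 92, 153, 245, 295, 318, 334, 340, 338, 345, 359, 413, 443, 454, 436, 413, 411, 422, 412, 419, 416, 416]
218 [196, 192, 206, 197, 212, 223, 268, 318, 305, 256, 163, 112, 104, 103, 100, 108, 145, 246, 294, 319, 334, 341, 339, 339, 347, 385, 404, 404, 405, 405, 400, 407, 413, 406, 406, 399]
220 [180, 206, 211, 202, 195, 220, 264, 305, 316, 270, 187, 117, 104, 103, 117, 93, 143, 222, 297, 305, 321, 341, 340, 335, 302, 266, 251, 286, 335, 366, 384, 400, 402, 407, 405, 403]
222 [199, 215, 216, 204, 216, 216, 232, 294, 320, 302, 206, 116, 103, 117, 107, 106, 126, 208, 279, 322, 330, 347, 342, 321, 284, 222, 197, 186, 193, 226, 266, 308, 378, 400, 409, 404]
230 [186, 195, 191, 186, 195, 188, 209, 207, 204, 202, 190, 197, 224, 274, 306, 307, 294, 298, 291, 240, 222, 212, 223, 222, 229, 214, 213, 229, 307, 371, 399, 409, 403, 400, 395, 398]
234 [193, 191, 190, 191, 194, 194, 198, 186, 178, 161, 179, 179, 207, 264, 300, 305, 296, 297, 289, 254, 206, 187, 182, 190, 206, 210, 223, 281, 362, 404, 415, 430, 432, 442, 433, 436]
238 [207, 199, 207, 214, 198, 198, 194, 159, 154, 144, 153, 164, 187, 254, 293, 299, 303, 299, 289, 245, 187, 159, 163, 145, 157, 157, 176, 189, 226, 307, 410, 456, 469, 459, 456, 456]
```

Emit:
jog_arm([
  [0.03,[-0.0008,0.0005,-0.008],0],
  [0.03,[0,0,-0.008],0],
  [0.03,[0,0,-0.008],0],
  [0.03,[0,0,0],0],
  [0.03,[0,0,0],0],
])

```text
clock: 7.9
position: [0.4243, -0.03, 0.0707]
ee_rot: [0.001, -0.001, -0.707, 0.707]
contact_force: [0.0, -0.0, -0.5]
width: 0.0351
```

Emit:
jog_arm([
  [0.03,[0,0,-0.01],0],
  [0.03,[0,0,-0.01],0],
  [0.03,[0,0,-0.008],0],
  [0.03,[0,0,0],0],
  [0.03,[0,0,0],0],
])

```text
clock: 8.52
position: [0.4243, -0.03, 0.0428]
ee_rot: [0.001, -0.001, -0.707, 0.707]
contact_force: [-0.0, -0.5, -1.4]
width: 0.0353
```

Emit:
jog_arm([
  [0.03,[0,0,-0.004],0],
  [0.03,[0,0,-0.003],0],
  [0.03,[0,0,-0.002],0],
  [0.03,[0,0,0],0],
  [0.03,[0,0,0],0],
])

```text
clock: 9.15
position: [0.4242, -0.0299, 0.0339]
ee_rot: [0.001, -0.001, -0.707, 0.707]
contact_force: [-0.8, 0.0, 2.4]
width: 0.0351
```

```bash
python3 - <<'E'
from h import *
im,d=get_image('side');save('s5.png',im,(230,170,330,270),6);np.save('s5.npy',d)
s=manip.get_state();print(s['clock'],s['position'].round(4),s['contact_force'],s['width'])
E
```

```text
9.2 [ 0.4242 -0.0299  0.0339] [-0.98210083  1.63488554  2.10060548] 0.03548838738973527
```

View pics/s5.png

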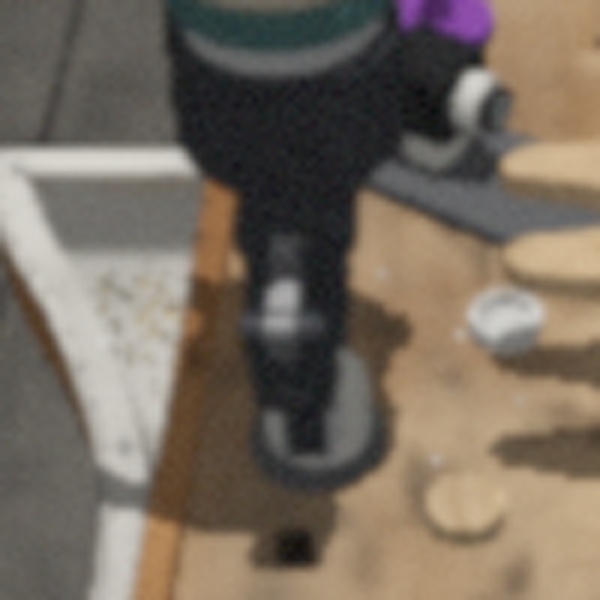

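Emit:
jog_arm([
  [0.03,[0,0,-0.001],0],
  [0.03,[0,0,0],0],
  [0.058,[0,0,0],0],
  [0.058,[0,0,0],0],
  [0.058,[0,0,0],0],
])

```text
clock: 9.82
position: [0.4242, -0.03, 0.0326]
ee_rot: [0.001, -0.001, -0.707, 0.707]
contact_force: [-0.8, -1.4, 0.2]
width: 0.0583
```

Emit:
jog_arm([
  [0.058,[0,0,0.03],0],
  [0.058,[0,0,0.05],0],
  [0.058,[0,0,0.035],0],
  [0.058,[0.011,-0.028,0],0],
  [0.058,[0.011,-0.028,0],0],
  [0.05,[0.011,-0.028,0],0],
  [0.05,[0.01,-0.018,0],0],
  [0.05,[0,0,0],0],
])

```text
clock: 10.82
position: [0.4679, -0.1328, 0.1475]
ee_rot: [-0.001, 0.001, 0.707, -0.707]
contact_force: [-0.3, 0.5, -0.2]
width: 0.0501
```

```bash
python3 - <<'E'
from h import *
P={}
for c in('side','top'):
    im,d=get_image(c);save(c+'6.png',im,(240,150,400,290),4);P[c]=cloud(c,d)
    p=P[c]
    for n,cc,r,z0,z1 in [('spacer',(.425,-.03),.03,.028,.042),('band',(.468,-.132),.03,.009,.018)]:
        m=(np.hypot(p[...,0]-cc[0],p[...,1]-cc[1])<r)&(p[...,2]>z0)&(p[...,2]<z1);q=p[m]
        if len(q)>4: print(c,n,len(q),q.mean(0).round(4),cv2.minAreaRect((q[:,:2]*1000).astype(np.float32)), np.median(q[:,2]))
s=manip.get_state();print(s['clock'],s['position'].round(4),s['contact_force'],s['width'])
E
```

```text
side spacer 139 [ 0.4239 -0.0365  0.0332] ((424.52593994140625, -31.877742767333984), (31.662965774536133, 34.596343994140625), 5.98030424118042) 0.03316295437861316
side band 85 [ 0.4667 -0.1332  0.0131] ((466.14007568359375, -132.5392303466797), (23.540010452270508, 27.039548873901367), 2.0026581287384033) 0.013240464934980878
top spacer 172 [ 0.4263 -0.0293  0.0335] ((427.2014465332031, -29.540061950683594), (33.99692153930664, 36.532623291015625), 88.82662963867188) 0.0335892560224163
top band 33 [ 0.4683 -0.138   0.0137] ((468.5948791503906, -137.1204071044922), (13.824671745300293, 24.046674728393555), 80.87458038330078) 0.013555769901927972
10.925 [ 0.4666 -0.1312  0.1474] [ 0.36914834  0.50588655 -0.31975972] 0.049882388954538844
```

View pics/side6.png

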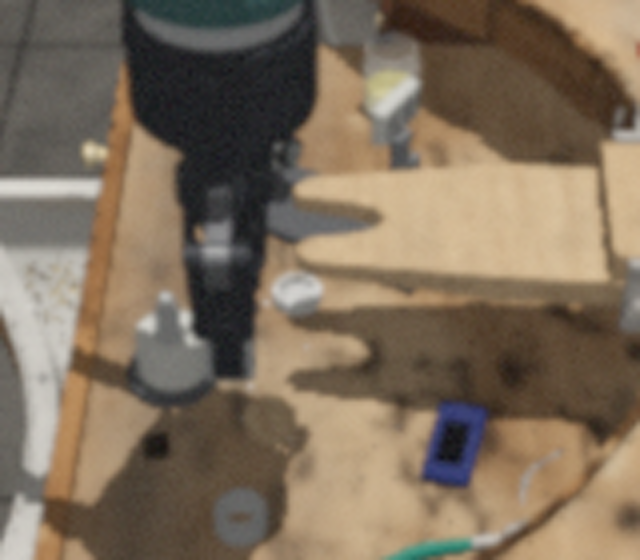

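View pics/top6.png

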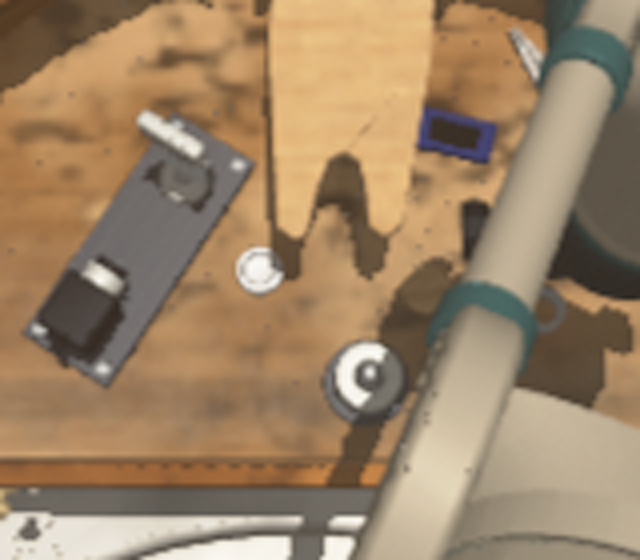

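The spacer is seated: its top is at about 0.0335, expected 0.034. The ring is untouched under the gripper, so I'll descend on it now.

Emit:
jog_arm([
  [0.05,[0,-0.0006,-0.05],0],
  [0.05,[0,0,-0.05],0],
  [0.05,[0,0,-0.02],0],
  [0.05,[0,0,-0.007],0],
  [0.05,[0,0,0],0],
  [0.05,[0,0,0],0],
  [0.015,[0,0,0],0],
  [0.015,[0,0,0],0],
  [0.015,[0,0,0],0],
  [0.015,[0,0,0],0],
])

```text
clock: 12.18
position: [0.4678, -0.1328, 0.022]
ee_rot: [0.0, -0.001, -0.707, 0.707]
contact_force: [-0.5, 1.3, 5.8]
width: 0.0237
```

Emit:
jog_arm([
  [0.015,[0,0,0.02],0],
  [0.015,[0,0,0.04],0],
  [0.015,[0,0,0.035],0],
  [0.015,[0,0,0],0],
  [0.015,[0,0,0],0],
])

```text
clock: 12.8
position: [0.4666, -0.1324, 0.1154]
ee_rot: [-0.001, 0.0, 0.707, -0.707]
contact_force: [-0.4, -1.6, -0.8]
width: 0.0236
```

```bash
python3 - <<'E'
from h import *
im,d=get_image('side');save('s7.png',im,(240,170,340,270),6);np.save('s7.npy',d)
s=manip.get_state();print(s['clock'],s['position'].round(4),s['contact_force'],s['width'])
E
```

```text
12.85 [ 0.4663 -0.1322  0.1149] [-0.69131799 -0.01140033 -0.75674119] 0.02351293666669474
```

View pics/s7.png

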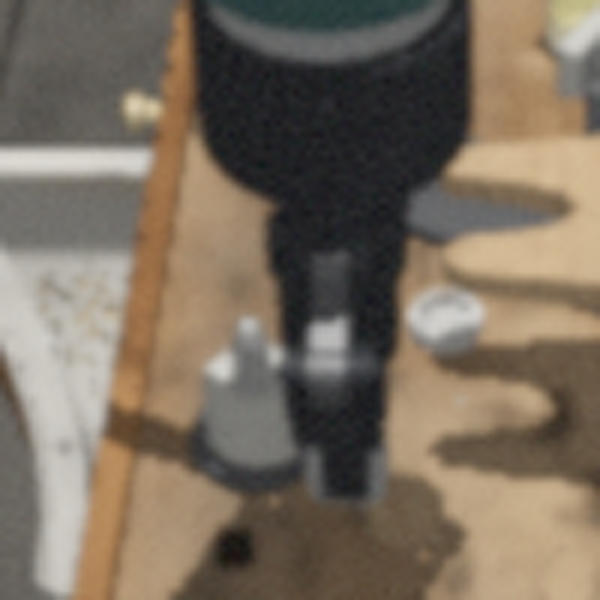

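Emit:
jog_arm([
  [0.015,[-0.011,0.025,0],0],
  [0.015,[-0.011,0.026,0],0],
  [0.015,[-0.011,0.026,0],0],
  [0.015,[-0.01,0.0254,0],0],
  [0.015,[0,0,-0.02],0],
  [0.015,[0,0,0],0],
  [0.015,[0,0,0],0],
  [0.015,[0,0,0],0],
])

```text
clock: 13.85
position: [0.4247, -0.0306, 0.096]
ee_rot: [0.001, -0.001, -0.707, 0.707]
contact_force: [-0.7, 0.1, -0.3]
width: 0.0234
```

```bash
python3 - <<'E'
from h import *
im,d=get_image('side');save('s8.png',im,(250,180,320,250),8);np.save('s8.npy',d)
s=manip.get_state();print(s['clock'],s['position'].round(4),s['contact_force'],s['width'])
for P in [(.4242,-.03,.053),(.4242,-.03,.080),(.4252,-.03,.08)]: print(P,proj('side',P).round(2))
g=im.astype(int).sum(2)
for r in (212,214,216,218,220,222,224,225,226,228): print(r,g[r,268:300].tolist())
E
```

```text
13.9 [ 0.4247 -0.0305  0.0961] [-1.20406294  0.69094822 -0.78692721] 0.02351902074185403
(0.4242, -0.03, 0.053) [280.74 225.94]
(0.4242, -0.03, 0.08) [279.94 216.26]
(0.4252, -0.03, 0.08) [280.43 216.26]
212 [375, 396, 360, 245, 173, 152, 137, 121, 105, 102, 96, 99, 103, 76, 100, 171, 224, 261, 312, 392, 431, 449, 453, 448, 451, 443, 436, 427, 432, 442, 447, 447]
214 [372, 407, 410, 385, 362, 335, 286, 206, 137, 109, 99, 76, 92, 111, 159, 254, 292, 299, 348, 401, 432, 448, 443, 452, 449, 456, 432, 423, 426, 430, 429, 429]
216 [273, 299, 296, 303, 294, 277, 270, 241, 153, 103, 92, 106, 116, 116, 162, 270, 312, 285, 327, 383, 423, 437, 447, 442, 445, 455, 437, 412, 414, 420, 428, 420]
218 [186, 196, 200, 215, 200, 224, 259, 247, 168, 104, 97, 86, 93, 124, 119, 253, 286, 280, 271, 291, 314, 338, 388, 407, 411, 412, 406, 405, 393, 410, 406, 407]
220 [207, 199, 200, 204, 211, 219, 257, 254, 185, 127, 102, 99, 74, 114, 146, 237, 292, 282, 236, 212, 191, 209, 226, 234, 241, 281, 338, 371, 379, 398, 411, 406]
222 [206, 203, 210, 210, 224, 218, 235, 249, 227, 188, 186, 195, 216, 208, 215, 254, 271, 248, 214, 210, 204, 204, 207, 198, 190, 186, 185, 218, 271, 314, 374, 407]
224 [209, 219, 222, 210, 214, 202, 215, 204, 210, 193, 205, 253, 290, 304, 288, 249, 223, 182, 187, 197, 213, 209, 194, 198, 182, 165, 178, 183, 197, 264, 358, 391]
225 [213, 218, 206, 215, 200, 201, 199, 202, 193, 191, 202, 249, 286, 307, 309, 273, 232, 213, 194, 201, 205, 212, 210, 201, 228, 196, 192, 196, 240, 320, 364, 390]
226 [200, 204, 195, 217, 214, 207, 194, 200, 211, 194, 228, 268, 303, 303, 298, 288, 249, 218, 211, 203, 200, 214, 209, 226, 272, 254, 238, 249, 317, 351, 384, 388]
228 [207, 198, 202, 184, 205, 217, 198, 209, 228, 255, 280, 298, 302, 306, 313, 307, 299, 312, 315, 305, 276, 244, 218, 208, 206, 227, 292, 359, 388, 394, 391, 388]
```

View pics/s8.png

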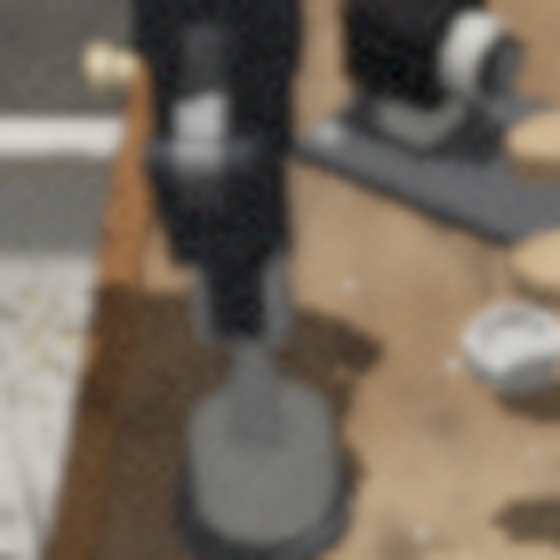

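Emit:
jog_arm([
  [0.015,[0.002,0,-0.008],0],
  [0.015,[0,0,-0.008],0],
  [0.015,[0,0,-0.006],0],
  [0.015,[0,0,0],0],
  [0.015,[0,0,0],0],
  [0.015,[0,0,0],0],
])

```text
clock: 14.65
position: [0.4264, -0.0302, 0.074]
ee_rot: [0.0, -0.001, -0.707, 0.707]
contact_force: [-0.0, 0.3, -0.6]
width: 0.0237
```

```bash
python3 - <<'E'
from h import *
im,d=get_image('side');save('s9.png',im,(250,180,320,250),8)
s=manip.get_state();print(s['clock'],s['position'].round(4),s['contact_force'],s['width'])
E
```

```text
14.7 [ 0.4264 -0.0302  0.074 ] [ 1.15860532 -0.01492355 -0.05206014] 0.02351055825832835
```

View pics/s9.png

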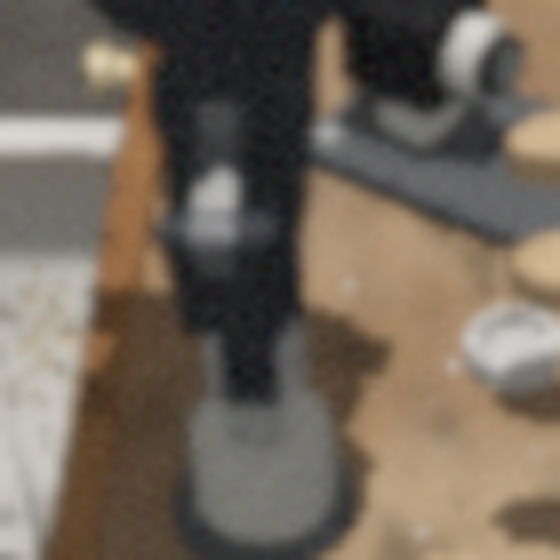

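Emit:
jog_arm([
  [0.015,[0,0,-0.006],0],
  [0.015,[0,0,-0.005],0],
  [0.015,[0,0,-0.004],0],
  [0.015,[0,0,0],0],
  [0.015,[0,0,0],0],
])

```text
clock: 15.32
position: [0.4263, -0.0302, 0.0588]
ee_rot: [0.001, -0.001, -0.707, 0.707]
contact_force: [0.3, 0.1, 0.2]
width: 0.0239
```

Emit:
jog_arm([
  [0.015,[0,0,-0.002],0],
  [0.015,[0,0,-0.001],0],
  [0.015,[0,0,0],0],
  [0.015,[0,0,0],0],
])

```text
clock: 15.82
position: [0.4263, -0.0302, 0.056]
ee_rot: [0.001, -0.001, -0.707, 0.707]
contact_force: [-0.8, -0.6, 3.1]
width: 0.0236
```

Emit:
jog_arm([
  [0.015,[0,0,-0.001],0],
  [0.015,[0,0,0],0],
  [0.045,[0,0,0],0],
  [0.045,[0,0,0],0],
  [0.045,[0,0,0],0],
])

```text
clock: 16.45
position: [0.4261, -0.0301, 0.0546]
ee_rot: [0.001, -0.0, -0.707, 0.707]
contact_force: [0.7, -0.2, -0.0]
width: 0.045
```

Emit:
jog_arm([
  [0.045,[0,0,0.03],0],
  [0.045,[0,0,0.05],0],
  [0.045,[0,0,0.05],0],
  [0.045,[0,0,0.02],0],
  [0.045,[0.02,0.035,0],0.18],
  [0.045,[0.02,0.035,0],0.18],
  [0.045,[0.02,0.02,0],0.18],
  [0.045,[0.03,0.01,0],0.18],
  [0.045,[0.02,0.005,0],0.18],
  [0.04,[0.01,0.003,0],0.1],
])

```text
clock: 17.7
position: [0.5472, 0.0782, 0.2041]
ee_rot: [0.34, -0.34, 0.62, -0.62]
contact_force: [0.2, -0.6, -0.2]
width: 0.0397
```

```bash
python3 - <<'E'
from h import *
for c in('side','top'):
    im,d=get_image(c);save(c+'10.png',im,(240,150,400,290),4);p=cloud(c,d)
    for n,cc,r,z0,z1 in [('ringtop',(.425,-.03),.016,.042,.053),('spacertop',(.425,-.03),.03,.028,.038)]:
        m=(np.hypot(p[...,0]-cc[0],p[...,1]-cc[1])<r)&(p[...,2]>z0)&(p[...,2]<z1);q=p[m]
        if len(q)>4: print(c,n,len(q),q.mean(0).round(4),np.round(cv2.minAreaRect((q[:,:2]*1000).astype(np.float32))[0],1), np.median(q[:,2]))
s=manip.get_state();print(s['clock'],s['position'].round(4),s['ee_rot'].round(3),s['contact_force'],s['width'],s['qpos'])
E
```

```text
side ringtop 82 [ 0.4259 -0.0334  0.0473] [425.5 -30.2] 0.04726531999213135
side spacertop 119 [ 0.4269 -0.0391  0.0335] [426.  -35.3] 0.03356352259429729
top ringtop 73 [ 0.4263 -0.03    0.048 ] [426.2 -30. ] 0.048058435788203346
top spacertop 117 [ 0.425  -0.0285  0.0337] [427.  -29.5] 0.033583898484396135
17.8 [0.5471 0.0781 0.2041] [ 0.338 -0.339  0.621 -0.621] [-0.41705942 -0.0689724   0.14159883] 0.03978328614531399 [1.58675245e-02 2.71235232e-01 1.62495304e+00 6.66176925e-06
 1.24565778e+00 5.88137304e-01]
```

View pics/side10.png

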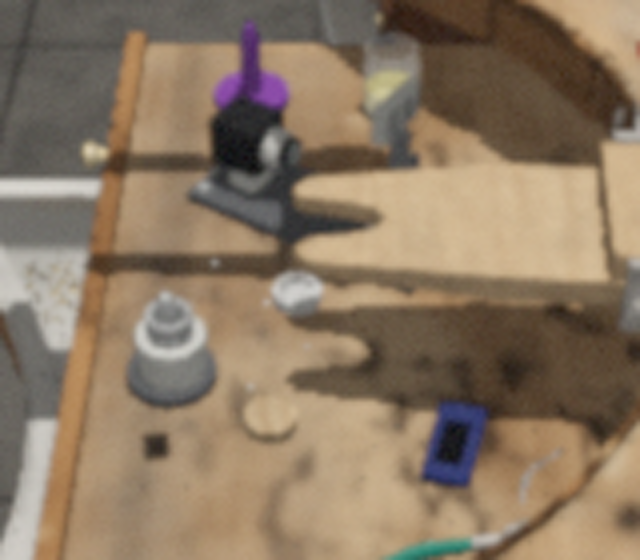

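View pics/top10.png

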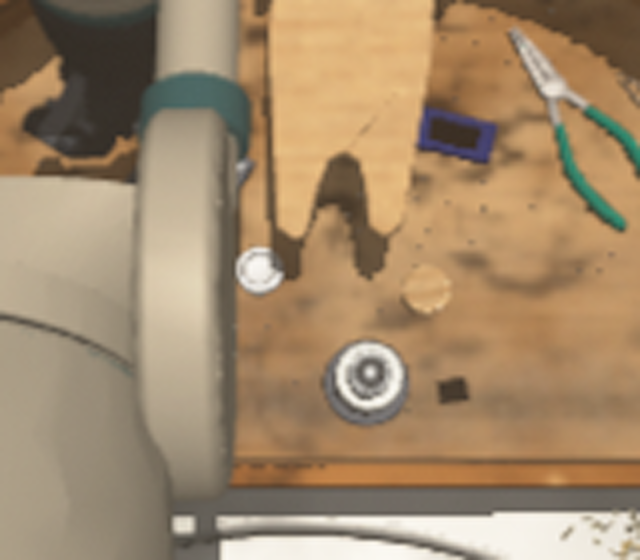

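```bash
python3 - <<'E'
from h import *
from scipy.spatial.transform import Rotation as R
q=manip.get_state()['ee_rot'];M=R.from_quat(np.r_[q[1:],q[0]]).as_matrix();print(M.round(4),np.degrees(np.arctan2(M[1,2],M[0,2])))
im,d=get_image('side');P=cloud('side',d);save('s11.png',im,(270,100,400,220),6)
E
```

```text
[[-5.415e-01 -3.000e-04  8.407e-01]
 [-8.407e-01  0.000e+00 -5.415e-01]
 [ 1.000e-04 -1.000e+00 -2.000e-04]] -32.78876593141421
```

View pics/s11.png

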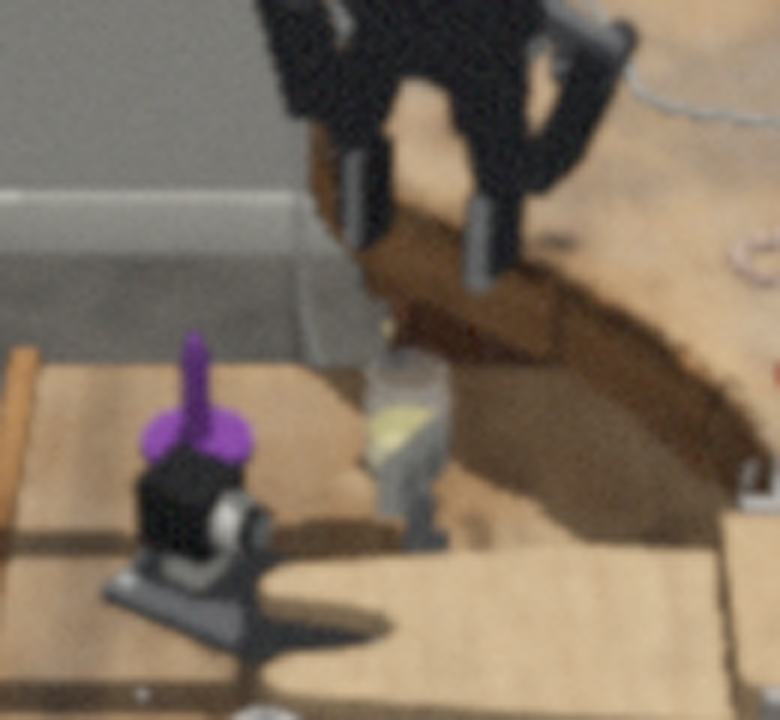

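Emit:
jog_arm([
  [0.04,[-0.0005,0,-0.04],0.014],
  [0.04,[0,0,-0.02],0],
  [0.04,[0,0,-0.007],0],
  [0.04,[0,0,0],0],
  [0.04,[0,0,0],0],
  [0.04,[0,0,0],0],
])

```text
clock: 18.6
position: [0.5463, 0.0778, 0.1388]
ee_rot: [-0.343, 0.342, -0.618, 0.619]
contact_force: [0.8, 0.3, -0.4]
width: 0.04
```

```bash
python3 - <<'E'
from h import *
im,d=get_image('side');P=cloud('side',d);save('s12.png',im,(300,110,380,190),9)
s=manip.get_state();print(s['clock'],s['position'].round(4),s['contact_force'])
E
```

```text
18.65 [0.5462 0.0778 0.1386] [-0.03873898  0.90927547  0.06827816]
```

View pics/s12.png

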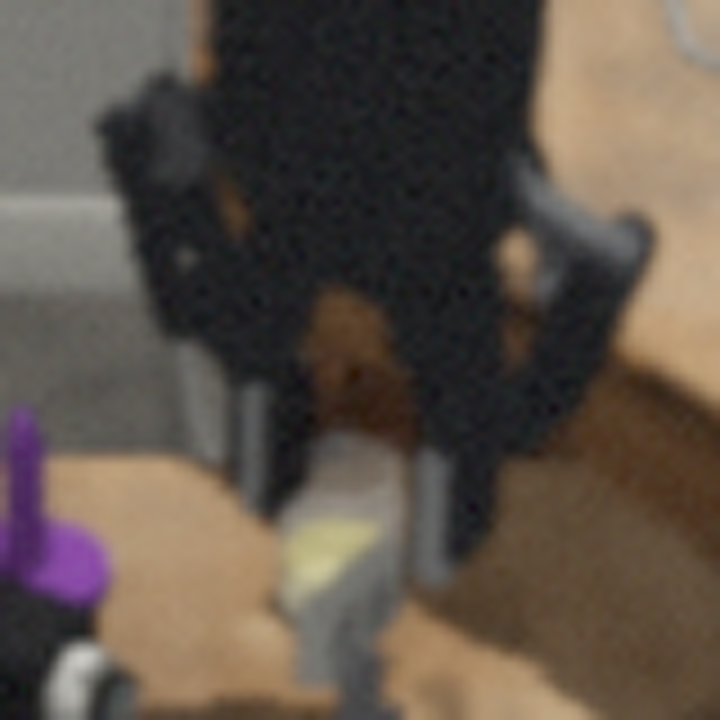

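Side crop: the bar (around (345,580)) lies between the two pads (255 and 435). I'll lower and close on it.

Emit:
jog_arm([
  [0.04,[0,0,-0.015],0],
  [0.04,[0,0,-0.014],0],
  [0.04,[0,0,0],0],
  [0.04,[0,0,0],0],
  [0.0,[0,0,0],0],
  [0.0,[0,0,0],0],
  [0.0,[0,0,0],0],
  [0.0,[0,0,0],0],
])

```text
clock: 19.65
position: [0.5451, 0.0784, 0.1093]
ee_rot: [0.343, -0.343, 0.619, -0.618]
contact_force: [-3.4, 2.5, 5.4]
width: 0.0088
```

```bash
python3 - <<'E'
from h import *
im,d=get_image('side');P=cloud('side',d);save('s13.png',im,(300,110,380,210),7)
s=manip.get_state();print(s['clock'],s['position'].round(4),s['contact_force'],s['moment'],s['width'])
E
```

```text
19.7 [0.5451 0.0784 0.1093] [-3.56075004  2.78090516  5.86266026] [ 0.46546579  0.53472025 -0.01673166] 0.009053909633572743
```

View pics/s13.png

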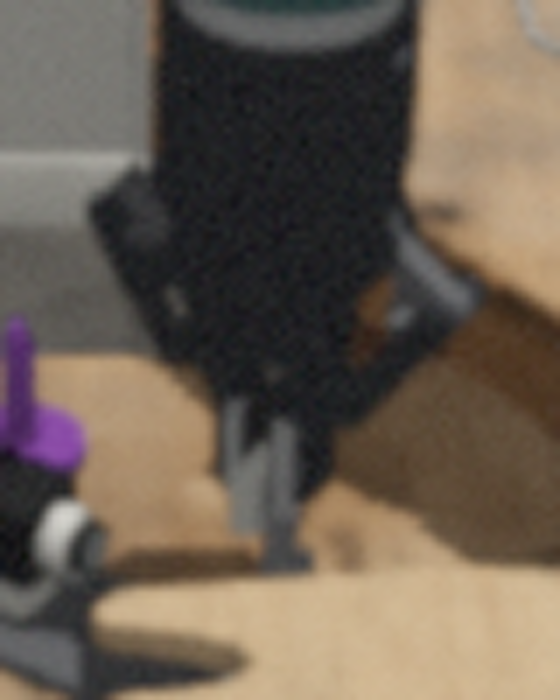

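Emit:
jog_arm([
  [0.0,[-0.0008,0.0005,0],0],
  [0.0,[0,0,0],0.1],
  [0.0,[0,0,0],0.12],
  [0.0,[0,0,0],0.12],
  [0.0,[0,0,0],0.12],
  [0.0,[0,0,0],0.1],
  [0.0,[0,0,0],0.087],
  [0.0,[0,0,0],0],
  [0.0,[0,0,0],0],
  [0.0,[0,0,0],0],
])

```text
clock: 20.95
position: [0.5448, 0.0785, 0.1093]
ee_rot: [0.522, -0.521, 0.477, -0.477]
contact_force: [-3.2, 2.6, 6.0]
width: 0.0092
```

```bash
python3 - <<'E'
from h import *
from scipy.spatial.transform import Rotation as R
for c in('side','top'):
    im,d=get_image(c);np.save(c+'14.npy',d);save(c+'14.png',im,(240,110,400,250),4)
s=manip.get_state();q=s['ee_rot'];M=R.from_quat(np.r_[q[1:],q[0]]).as_matrix();print('yaw',np.degrees(np.arctan2(M[1,2],M[0,2])))
print(s['clock'],s['position'].round(4),s['contact_force'],s['moment'],s['width'])
E
```

```text
yaw 5.058582240660799
21.05 [0.5448 0.0785 0.1093] [-2.60973885  1.25990238  5.62948796] [ 0.33184633  0.42458036 -0.05435597] 0.009121394778015565
```

View pics/side14.png

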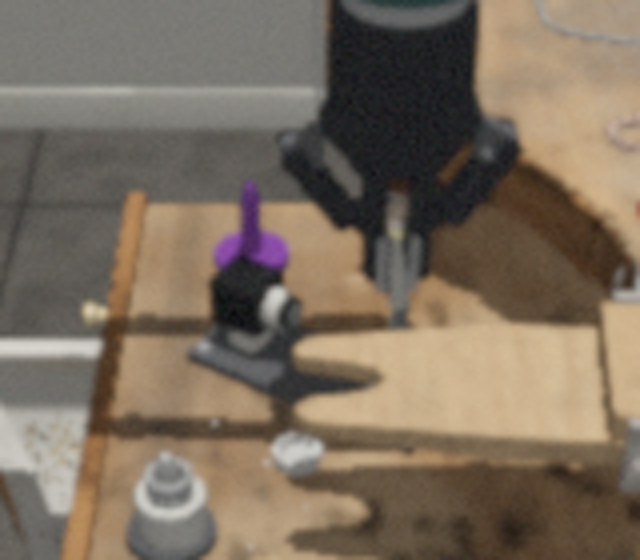

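View pics/top14.png

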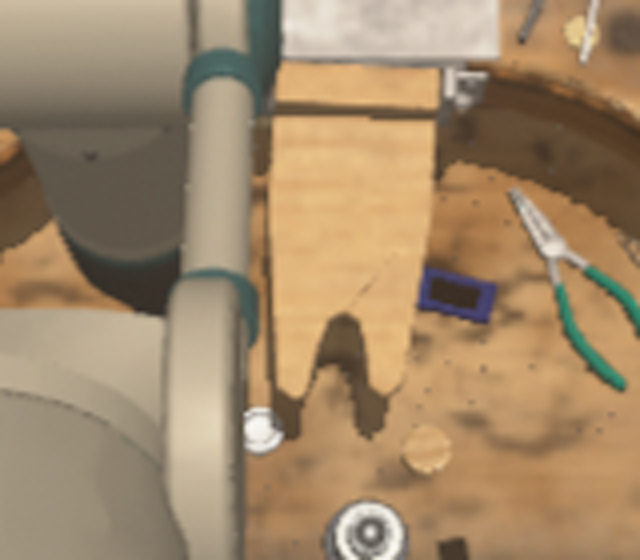

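```bash
python3 - <<'E'
from h import *
from scipy.spatial.transform import Rotation as R
a=np.radians(148.0);ax=np.array([.5455,.0783])
for m in ((.4258,-.0302),(.4248,-.030)):
    s=manip.get_state();q=s['ee_rot'];M=R.from_quat(np.r_[q[1:],q[0]]).as_matrix();y=np.arctan2(M[1,2],M[0,2])
    th=2*(y+np.pi)-a;v=np.array(m)-ax;print(np.degrees(y),'miss mm',1000*(np.cos(th)*v[1]-np.sin(th)*v[0]))
print(s['qd'].round(4),s['clock'])
sign_off()
E
```

```text
5.058582240660799 miss mm 0.20591409129598615
5.058582240660799 miss mm -0.6130897689554243
[-0.0006  0.0009 -0.0005  0.0001 -0.0004 -0.0003] 21.05
the job is handed in; nothing more can be done
```

The spacer and the grooved ring are home on the grey post, and I handed the job in at about 21 s still gripping the mirror bar at its angle. `sign_off` gave no verdict.

- **Spacer:** it is seated on the foot. Its top measured about 33.5 mm above the board (34 expected).
- **Grooved ring:** it is seated on the spacer. Its top measured 47.3–48.1 mm in the two cameras (48 expected).
- **Mirror:** I gripped the bar with 40 N and turned it about 0.647 rad, to a tool yaw of 5.06°. The calculated sight line passes within about 0.6 mm of the ring's axis. The moment about the vertical axis was −0.054 N m, close to the spring torque of about 0.048 N m expected at that angle. The arm was at rest.
- **Other things:** the bystanders in view showed no movement, and the purple look-alike was not touched.

**Disagreements and limits:**
- The two cameras differed by about 2 mm in y, within their stated calibration.
- Gripper widths read about 2.5 mm under the true diameters of the spacer and ring, and about 1 mm under the bar's 10 mm.
- A steady 6 N or so of contact force (mostly upward) remained on the gripper at the bar.
- The mirror angle is taken from the tool's yaw. The gripper hid most of the bar in the last pictures, so I could not measure it there.

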